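# Two-point check of a contact temperature probe

### The arm

A 6-joint arm with a two-finger parallel gripper is mounted at the origin on the work surface. World frame = base frame: x ahead of the robot, y to its left, z up, the work surface at z = 0. Lengths are in m, angles in rad, forces in N, time in s.
With the tool pointing down it reaches from about 0.25 to 0.725 m from the base axis. Payload 4 kg.
Tool frame: the origin (TCP) lies between the finger pads, 19 mm behind the fingertips; this is the grasp point; z points along the fingers, y is the line along which they close (so a half turn about z gives the same grasp; the last joint's range is limited). The gripper opens to 85 mm and grips with 20 to 120 N. Pads are 22 mm wide; open, the fingers measure 114 mm over their backs; the gripper's body (76 mm by 85 mm) begins 54 mm behind the grasp point. The pads swing forward as they close: fully open they stand 13 mm farther back than shut.
Start: joints at [-1.261, 0.241, 0.005, 1.335, 0, 1.571], TCP at [0.152, -0.476, 0.25] pointing down, gripper open.
Joint ranges: [-2.72, 2.72], [-1.05, 1.87], [-1.09, 1.28], [-1.99, 2.15], [-1.42, 1.44], [-3.14, 3.14]. Speed limits (rad/s): [2.79, 2.79, 3.14, 3.14, 3.14, 3.14].

### API

Orientations are given as a unit quaternion [x, y, z, w].
In Python, from workcell import bot gives the robot as it stands.
- The arm moves only by the tool carry_out, never from a script. Its argument "increments" is one flat list of numbers, 5 for each row, row after row: the finger opening in cm, from 0 to 8.54, then the shift along the tool's x, y, z in cm, then the turn about the tool's z in rad. A call has exactly 5 rows; each row shifts and turns the commanded pose from where the row before left it, along the tool's axes as they then stand; what a row does not reach is not made up. A row lasts 1/8 s, in which the tool goes at most 62.5 mm and 10.7 degrees, less where a joint would pass 70% of its speed; a pose out of reach is approached as far as the arm can. A call with a gripper value outside its range is refused whole. The fingers move at their own pace and stop on an object; the grip force is fixed at half the most. Time passes only in rows, so rows that do not move let the fingers close, or fill a call up. It gives the time, the measured TCP pose, the force, the opening and the grip force at its end, in the units of the state.
- bot.get_obs(): the state, without advancing time (a new reading comes with each control period).
- bot.camera(name): name is "scene" or "side" or "wrist"; returns a dict with "pixels" (420x560x3 uint8, blue, green, red), "range_z" (420x560 float32, m along the optical axis (not along the pixel's ray), 0 where there is no reading), "mtx" (3x3 intrinsics, pixels), "eye" and "attitude" of the camera in the world. Camera axes: x right, y down, z forward; pixel columns grow to the right and rows downward; lengths in m; the calibration is good to about 2 mm. A picture is of the moment at which its call begins.
- bot.job_done(): hands the job in; it is judged then, once.
Trained networks look in a picture, given as the dict that the camera call returned (one of the last four; its "shot" number tells which), for a name from the list of things; names that differ only in an ending like _2 or _b are one class to them, and where a whole thing is asked for, a point or a joint stands for the part that bears it (a point fixed in the world has none). Each returns a list of dicts, best first, with "p" (0 to 1); they miss things now and then, are a little off and sometimes report something else, mostly with a low value. They report only what shows in the picture. A call takes as long as a camera call. They do not tell look-alikes from the thing itself.
- bot.find_in(picture, name): "xyz" ([x, y, z] in m, in the coordinates of the camera as it stood for that picture, good to about 4 mm: the middle of the surface that is visible of it).
- bot.regions_of(picture, name): "mask" (420x560 bool, what is visible of it).
- bot.place_of(picture, name): "xyz" ([x, y, z] in m, in the coordinates of the camera as it stood for that picture, good to about 4 mm: a listed point, or the origin of a listed thing).
The state is a dict: "clock": time; "joint_pos": joint angles; "joint_vel": joint speeds; "tau": joint torques, N m; "eef_pos": TCP position; "tool_rot": TCP orientation; "ft_force": force on the tool from outside, world axes, zero at the start; "ft_torque": the same for the moment, N m; "grip_width": finger opening in m; "grasp_force": force on a finger pad.
Only numpy, scipy, OpenCV 4.12 (cv2) and the standard library are available. Lean on these libraries where they do the work, as an engineer would, in place of code of your own. Each camera call takes 0.05 s, during which the arm holds its last target. There are 200 camera calls.

### The job

Draw the contact probe out of its charging dock by the orange collar, lay it level in the forked rest and let go, then take it again by the middle of its blue handle and touch its turned-down tip onto the middle of the green reference pad, then onto the yellow one, sinking each by about 5 mm (never more than 9) and held there for a full second; then lay it back in the rest and let go. The probe is delicate: squeeze it with no more than about 35 N, set it down softly without dropping it, and leave everything else on the bench where it is.

Things in the scene. Friction and masses are not known exactly. Their poses are not given: they have to be found in the camera images.
- probe: Loose contact probe, 0.11 kg, 197 mm long. Origin: middle of the blue square handle (26 x 26 mm, x = -55 to +55 mm), on its axis; x runs to the tip end, z up. 12 mm neck, orange collar, then a 10 mm steel tube to x = +135 mm that turns straight down. Starts level in the dock, handle under the hood, collar and tip outside. Squeeze limit about 35 N per finger pad; it breaks at 45 N.
- probe_tip (a point): Underside of the brass tip (14 mm across) of the probe: at x = +135 mm, y = 0, z = -45 mm in the probe's frame
- probe_collar (a point): Centre of the probe's flat-sided orange collar (34 mm long, 16 mm wide, 20 mm high), x = +85 mm on the probe's axis
- dock: Fixed white dock, blue hood. Origin on the bench under the handle's middle; x points out of its mouth. Channel 38 mm wide, floor 62 mm above the bench, 36 mm high inside (10 mm clear above the handle), closed at the back. Hood x = -73 to +40 mm, top 103 mm above the bench. Base 130 x 110 x 12 mm. The handle is free after 100 mm of drawing along x.
- rest: Fixed aluminium rest, origin on the bench under its middle. Two open saddles at x = -43 and +43 mm, 10 mm long, floor 62 mm above the bench, black cheeks 38 mm apart inside, 78 mm high. Base 120 x 80 x 12 mm. Handle lies along x, middle over middle, origin 75 mm above the bench, tip to either end, turned down; 76 mm between the saddles is free for fingers.
- calibrator: Fixed white calibrator box 150 x 190 mm, 50 mm high, origin on the bench under its middle, with a flat display and the two reference pads on its top (they stand 5 mm towards +x of the middle and 50 mm to either side along its y; which is which changes).
- green_pad: Green collar ring (56 mm across, 8 mm high) of a reference pad, fixed on the calibrator; origin at its underside centre, 50 mm above the bench
- green_disc_top (a point): Centre of the top face of the sprung copper disc (36 mm across) in the green ring: at rest 30 mm above the ring's underside, 80 mm above the bench
- green_disc (a joint): How far the green pad's disc is pushed down, m: 0 free, 0.014 at its stop. The spring starts at about 0.5 N and adds 0.25 N per mm; the disc springs back
- yellow_pad: Yellow collar ring (56 mm across, 8 mm high) of a reference pad, fixed on the calibrator; origin at its underside centre, 50 mm above the bench
- yellow_disc_top (a point): Centre of the top face of the sprung copper disc (36 mm across) in the yellow ring: at rest 30 mm above the ring's underside, 80 mm above the bench
- yellow_disc (a joint): How far the yellow pad's disc is pushed down, m: 0 free, 0.014 at its stop. The spring starts at about 0.5 N and adds 0.25 N per mm; the disc springs back
- amber_bottle: Bystander, loose, leave it: small amber glass bottle with a black cap, 48 mm across, 95 mm high. Origin at its underside centre
- beaker: Bystander, loose, leave it: clear beaker, 64 mm across, 75 mm high. Origin at its underside centre
- marker: Bystander, loose, leave it: red and white marker pen, 130 mm long, lying. Origin at its underside centre
- timer: Bystander, loose, leave it: white bench timer, 65 x 65 x 20 mm. Origin at its underside centre
- orange_rack: Bystander, loose, leave it: orange microtube rack, 80 x 115 x 49 mm. Origin at its underside centre
- yellow_bin: Bystander, loose, leave it: yellow open bin, 120 x 150 x 120 mm. Origin at its underside centre
Not all that is in view belongs to the job. There is more than one size of the probe; the job needs the smaller.

How it is judged:
By the outcome, as a careful person would: the job done as asked, in the order asked, and still so for the second after the job is handed in, with the robot touching nothing.
It also fails if it takes over 72 s, if anything falls off the work surface, if the arm or the gripper's body presses on something with over 40 N, if the wrist force passes 120 N, or if a joint passes its speed limit or range.

## Working session

There is one attempt and no reset: what is moved stays moved. The work goes in short steps, Python scripts to look and compute and a tool call to move; the robot and the scene stay as the last step left them, time stands still between calls to the robot, and variables do not carry over. Pictures are saved under pics/ and viewed, at most 12 in all, crops included, and the job is handed in when it is done.

Besides the shell and the picture viewer there is one more tool, called after ">>>" in YAML: its name, and indented under it one key for each argument. carry_out: Moves the arm, as the interface text tells. Its arguments: {"type":"object","properties":{"increments":{"type":"array","items":{"type":"number"}}},"required":["increments"]}

```bash
mkdir -p pics
cat > h.py <<'E'
import numpy as np,cv2
from scipy.spatial.transform import Rotation as R
from workcell import bot
def att(p):
    a=np.array(p["attitude"]); return a if a.shape==(3,3) else R.from_quat(a).as_matrix()
def w(p,x): return att(p)@np.array(x)+np.array(p["eye"])
def cloud(p):
    z=p["range_z"];v,u=np.mgrid[:420,:560];K=p["mtx"]
    c=np.stack([(u-K[0][2])*z/K[0][0],(v-K[1][2])*z/K[1][1],z],-1)
    return c@att(p).T+np.array(p["eye"])
E
python3 - <<'E'
from h import *
o=bot.get_obs();print(o)
ims=[]
for c in["scene","side"]:
    p=bot.camera(c);print(c,p["eye"],p["attitude"],p["mtx"][0])
    cv2.imwrite(f"pics/{c}0.png",p["pixels"])
    for n in["probe","probe_tip","probe_collar","dock","rest","calibrator","green_disc_top","yellow_disc_top"]:
        print(n,[(np.round(w(p,d["xyz"]),3).tolist(),round(d["p"],2)) for d in bot.place_of(p,n)[:3]])
E
```

```text
{'clock': 0.0, 'joint_pos': array([-1.26097770e+00,  2.41421763e-01,  3.71260311e-03,  1.33520733e+00,
       -1.70257469e-07,  1.57078415e+00]), 'joint_vel': array([-1.61244199e-03,  3.46946794e-04, -5.94590308e-04,  4.37838941e-04,
        1.04538262e-03, -3.67471016e-05]), 'tau': array([ 1.19044907e-03, -3.72318113e+01,  2.52408975e+01,  1.70930894e-02,
       -4.03901970e-05, -5.60976460e-06]), 'eef_pos': array([ 0.1522595 , -0.47562155,  0.2491041 ]), 'tool_rot': array([ 9.88024032e-01,  1.54296430e-01, -1.63637910e-04, -1.04737337e-03]), 'ft_force': array([-0.29789552, -0.25836162, -0.05153604]), 'ft_torque': array([-0.01721779, -0.01036706,  0.01805402]), 'grasp_force': 0.0, 'grip_width': 0.08531372994079763}
scene [1.29225348 0.07907619 0.92978259] [ 0.647441    0.65911322 -0.27061149 -0.27047982] [446.59192896   0.         280.21510544]
probe [([0.43, 0.246, 0.074], 0.85), ([0.141, 0.24, 0.018], 0.63)]
probe_tip [([0.565, 0.22, 0.031], 0.85), ([0.257, 0.39, 0.02], 0.77)]
probe_collar [([0.18, 0.348, 0.017], 0.77), ([0.518, 0.233, 0.076], 0.54)]
dock [([0.563, -0.277, 0.051],
[... 231 characters left out ...]
 0.001], 0.39)]
green_disc_top [([0.575, -0.378, 0.083], 0.56)]
yellow_disc_top [([0.56, -0.279, 0.078], 0.43)]
side [0.04617034 0.95079132 0.82171385] [-0.20389361  0.87228782 -0.43546034  0.08896993] [466.93982882   0.         277.36070504]
probe [([0.137, 0.247, 0.016], 0.74)]
probe_tip [([0.563, 0.226, 0.035], 0.73), ([0.253, 0.39, 0.018], 0.59)]
probe_collar [([0.175, 0.355, 0.017], 0.68), ([0.428, 0.25, 0.001], 0.65)]
dock [([0.43, 0.25, 0.002], 0.93)]
rest [([0.493, 0.04, 0.0], 0.88), ([0.558, -0.271, 0.077], 0.19)]
calibrator [([0.555, -0.322, 0.002], 0.63)]
green_disc_top [([0.392, -0.155, 0.002], 0.52), ([0.575, -0.369, 0.079], 0.41)]
yellow_disc_top [([0.558, -0.273, 0.08], 0.58)]
```

View pics/scene0.png

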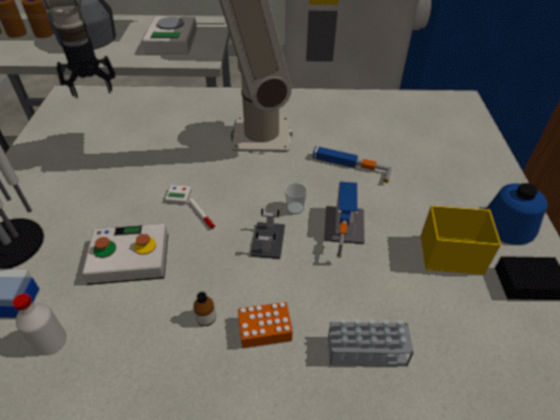

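View pics/side0.png

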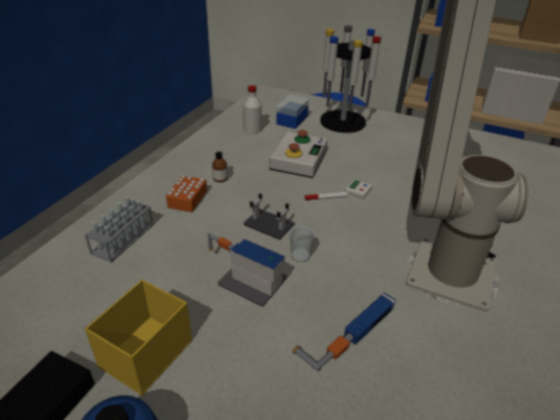

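The pictures show the small probe in the dock (scene 345,215), tip pointing towards the scene camera. The larger decoy lies on the bench (350,160). The empty rest is at (267,235), and the calibrator at (125,250) has green on the left and yellow on the right. Next I measure the yaws.

Run:
```python
from h import *
def rect(P): 
    (c,s,a)=cv2.minAreaRect((P[:,:2]*1000).astype(np.float32)); return np.round(c,1),np.round(s,1),round(a,1)
for c in["scene","side"]:
    p=bot.camera(c);C=cloud(p);ok=p["range_z"]>0
    for n,xy,bands in[("dock",(.431,.25),[(.008,.02),(.097,.11)]),("rest",(.493,.039),[(.008,.018),(.05,.085)]),("calibrator",(.557,-.323),[(.044,.056)])]:
        near=ok&(np.hypot(C[...,0]-xy[0],C[...,1]-xy[1])<.13)
        for lo,hi in bands:
            m=near&(C[...,2]>lo)&(C[...,2]<hi)
            k=cv2.connectedComponentsWithStats(m.astype(np.uint8))
            if n!="rest" and k[0]>1: m=k[1]==1+np.argmax(k[2][1:,4])
            print(c,n,lo,m.sum(),rect(C[m]) if m.sum()>5 else"")
    for n in["probe","probe_tip","probe_collar"]:
        for d in bot.regions_of(p,n)[:2]:
            P=C[d["mask"]&ok]; print(c,n,round(d["p"],2),len(P),np.median(P,0).round(3),rect(P))
```

```text
scene dock 0.008 374 (array([431.6, 216.9]), array([ 38.6, 131.7]), 86.8)
scene dock 0.097 549 (array([417.5, 253.4]), array([ 49.2, 120. ]), 84.2)
scene rest 0.008 736 (array([464.7,  47.5]), array([ 93.7, 195.8]), 74.7)
scene rest 0.05 317 (array([459.5,  55. ]), array([ 76.3, 184.4]), 66.8)
scene calibrator 0.044 2759 (array([ 563.4, -322. ]), array([153.1, 189.4]), 7.1)
scene probe 0.69 886 [0.164 0.276 0.024] (array([164. , 303.8]), array([262.6,  84.2]), 60.4)
scene probe 0.59 298 [0.512 0.233 0.081] (array([515.9, 233.5]), array([ 25.5, 115. ]), 77.2)
scene probe_tip 0.85 908 [0.165 0.28  0.023] (array([155.4, 308.4]), array([260.6, 103.7]), 60.4)
scene probe_tip 0.59 261 [0.498 0.234 0.082] (array([514.1, 237.2]), array([ 28.1, 120. ]), 80.5)
scene probe_collar 0.82 895 [0.163 0.273 0.024] (array([157.3, 307.6]), array([264.7,  99.6]), 60.4)
scene probe_collar 0.73 287 [0.511 0.234 0.081] (array([516.1, 234. ]), array([ 25.6, 115. ]), 78.0)
side dock 0.008 754 (array([426.9, 254.9]), array([111.2, 133.2]), 85.8)
side dock 0.097 837 (array([412.2, 255.9]), array([ 52.5, 116.5]), 84.9)
side rest 0.008 690 (array([490. ,  42.1]), array([ 83.6, 121.3]), 85.0)
side rest 0.05 289 (array([455.3,  54.3]), array([ 72.7, 178.4]), 69.3)
side calibrator 0.044 1038 (array([ 557.5, -319.3]), array([150.9, 197.4]), 6.2)
side probe 0.91 1812 [0.154 0.302 0.029] (array([159.6, 287.4]), array([292.1,  64.4]), 62.1)
side probe 0.63 276 [0.526 0.234 0.078] (array([546.7, 201.9]), array([ 65.4, 162.6]), 34.4)
side probe_tip 0.81 1850 [0.154 0.302 0.029] (array([168. , 284.3]), array([292.7,  80.7]), 62.6)
side probe_tip 0.75 276 [0.525 0.234 0.078] (array([540.7, 209.1]), array([ 66.2, 181.9]), 35.5)
side probe_collar 0.82 1737 [0.155 0.302 0.029] (array([167.5, 300.7]), array([260. ,  64.7]), 62.5)
side probe_collar 0.57 237 [0.522 0.236 0.079] (array([541.7, 208.5]), array([ 64.6, 146.1]), 34.4)
```

>>> carry_out:
  increments: [8.5,2.9,-5.0,0,0,8.5,2.9,-5.0,0,0.1,8.5,2.9,-5.0,0,0.1,8.5,0.9,-5.0,0,0.1,8.5,0.9,-5.0,0,0.1]

```text
clock: 1.92
eef_pos: [0.207, -0.206, 0.2501]
tool_rot: [0.999, -0.047, 0.0, 0.0]
ft_force: [0.8, 0.8, 1.1]
grip_width: 0.0849
grasp_force: 0.0
```

Run:
```python
from h import *
o=bot.get_obs();print(o["joint_pos"].round(3))
p=bot.camera("wrist");T=R.from_quat(o["tool_rot"]).as_matrix()
print(T.T@(np.array(p["eye"])-o["eef_pos"]), T.T@att(p),p["mtx"][0])
```

```text
[-0.783 -0.182 -0.433  1.319  0.     2.453]
[ 0.0727264  -0.00015914 -0.12417253] [[-3.92439499e-04 -9.58934674e-01 -2.83626758e-01]
 [ 9.99999884e-01 -4.55596327e-04  1.56711804e-04]
 [-2.79495691e-04 -2.83626663e-01  9.58934741e-01]] [325.47243351   0.         278.95659797]
```

>>> carry_out:
  increments: [8.5,5.0,-3.5,0,0,8.5,3.6,-5.0,0,0,8.5,3.0,-5.3,0,0,8.5,3.0,-5.5,0,0,8.5,3.0,-5.5,0,0]

```text
clock: 2.6
eef_pos: [0.4034, -0.0095, 0.2504]
tool_rot: [1.0, -0.021, 0.0, -0.015]
ft_force: [0.9, -0.1, 0.5]
grip_width: 0.0851
grasp_force: 0.0
```

```bash
cat >> h.py <<'E'
def yaw_of(q): 
    x=R.from_quat(q).as_matrix()[:,0]; return np.arctan2(x[1],x[0])
def plan(xyz,yaw,n,start=None):
    """rows (tool x,y,z cm, turn) going straight to xyz at tool-x yaw in n rows; the shift of a row uses axes before its turn"""
    o=bot.get_obs(); p,y=(o["eef_pos"],yaw_of(o["tool_rot"])) if start is None else start
    d=(np.array(xyz)-p)/n*100; dy=(yaw-y)/n
    print("from",np.round(p,4),round(y,3))
    for i in range(n):
        c,s=np.cos(y),np.sin(y); print(np.round([c*d[0]+s*d[1],s*d[0]-c*d[1],-d[2],-dy],2).tolist()); y+=dy
E
python3 - <<'E'
from h import *
plan([.53,.225,.235],np.pi-.12,18)
E
```

```text
from [ 0.4034 -0.0095  0.2504] -0.043
[0.65, -1.33, 0.09, -0.17]
[0.86, -1.2, 0.09, -0.17]
[1.05, -1.04, 0.09, -0.17]
[1.22, -0.84, 0.09, -0.17]
[1.34, -0.63, 0.09, -0.17]
[1.43, -0.39, 0.09, -0.17]
[1.47, -0.14, 0.09, -0.17]
[1.48, 0.11, 0.09, -0.17]
[1.44, 0.36, 0.09, -0.17]
[1.36, 0.6, 0.09, -0.17]
[1.23, 0.82, 0.09, -0.17]
[1.08, 1.01, 0.09, -0.17]
[0.89, 1.18, 0.09, -0.17]
[0.68, 1.32, 0.09, -0.17]
[0.45, 1.41, 0.09, -0.17]
[0.2, 1.47, 0.09, -0.17]
[-0.05, 1.48, 0.09, -0.17]
[-0.3, 1.45, 0.09, -0.17]
```

>>> carry_out:
  increments: [8.5,0.65,-1.33,0.1,-0.17,8.5,0.86,-1.2,0.1,-0.17,8.5,1.05,-1.04,0.1,-0.17,8.5,1.22,-0.84,0.1,-0.17,8.5,1.34,-0.63,0.1,-0.17]

```text
clock: 3.22
eef_pos: [0.4384, 0.0528, 0.247]
tool_rot: [0.92, 0.392, 0.006, -0.013]
ft_force: [-0.9, 1.7, 0.1]
grip_width: 0.0851
grasp_force: 0.0
```

>>> carry_out:
  increments: [8.5,1.43,-0.39,0.1,-0.17,8.5,1.47,-0.14,0.1,-0.17,8.5,1.48,0.11,0.1,-0.17,8.5,1.44,0.36,0.1,-0.17,8.5,1.36,0.6,0.1,-0.17]

```text
clock: 3.85
eef_pos: [0.4743, 0.1178, 0.2439]
tool_rot: [0.676, 0.736, 0.011, -0.009]
ft_force: [-0.5, -0.4, 0.2]
grip_width: 0.085
grasp_force: 0.0
```

>>> carry_out:
  increments: [8.5,1.23,0.82,0.1,-0.17,8.5,1.08,1.01,0.1,-0.17,8.5,0.89,1.18,0.1,-0.17,8.5,0.68,1.32,0.1,-0.17,8.5,0.45,1.41,0.1,-0.17]

```text
clock: 4.47
eef_pos: [0.5101, 0.1826, 0.2407]
tool_rot: [0.313, 0.95, 0.014, -0.004]
ft_force: [-0.0, -1.2, -0.0]
grip_width: 0.085
grasp_force: 0.0
```

>>> carry_out:
  increments: [8.5,0.2,1.47,0.1,-0.17,8.5,-0.05,1.48,0.1,-0.17,8.5,-0.3,1.45,0.1,-0.17,8.5,0,0,0,0,8.5,0,0,0,0]

```text
clock: 5.1
eef_pos: [0.5311, 0.2208, 0.2388]
tool_rot: [0.067, 0.998, 0.014, -0.001]
ft_force: [0.5, 0.2, -0.4]
grip_width: 0.0849
grasp_force: 0.0
```

```bash
cat >> h.py <<'E'
def rect(P):
    (c,s,a)=cv2.minAreaRect((P[:,:2]*1000).astype(np.float32)); return np.round(c,1),np.round(s,1),round(a,1)
def line(P): # centroid, yaw deg of the long axis
    c=P.mean(0); v=np.linalg.svd(P[:,:2]-c[:2],full_matrices=False)[2][0]
    if v[0]<0: v=-v
    return c.round(4),round(np.degrees(np.arctan2(v[1],v[0])),2)
E
python3 - <<'E'
from h import *
o=bot.get_obs();print(o["eef_pos"],yaw_of(o["tool_rot"]),o["joint_pos"].round(2))
p=bot.camera("wrist");cv2.imwrite("pics/w1.png",p["pixels"])
for n in["probe","probe_tip","probe_collar","dock","rest"]:
    print(n,[(np.round(w(p,d["xyz"]),3).tolist(),round(d["p"],2)) for d in bot.place_of(p,n)[:2]])
C=cloud(p);ok=p["range_z"]>0;hsv=cv2.cvtColor(p["pixels"],cv2.COLOR_BGR2HSV)
near=ok&(abs(C[...,0]-.51)<.05)&(abs(C[...,1]-.235)<.05)&(C[...,2]>.06)&(C[...,2]<.095)
org=near&(hsv[...,0]<18)&(hsv[...,1]>150)
print("neck+collar+tube",line(C[near&(C[...,0]>.47)])); print("collar",org.sum(),line(C[org]),rect(C[org]),np.median(C[org],0))
hood=ok&(C[...,2]>.096)&(C[...,2]<.11);print("hood",hood.sum(),rect(C[hood]))
b=ok&(C[...,2]>.008)&(C[...,2]<.016)&(abs(C[...,1]-.25)<.08);print("base",rect(C[b]))
E
```

```text
[0.53113557 0.22080794 0.23876081] 3.007404813882847 [0.38 0.39 0.18 1.35 0.03 0.52]
probe []
probe_tip [([0.567, 0.228, 0.03], 0.87)]
probe_collar [([0.517, 0.233, 0.077], 0.72)]
dock [([0.431, 0.252, 0.001], 0.77)]
rest [([0.487, 0.04, 0.0], 0.63)]
neck+collar+tube (array([0.505 , 0.2367, 0.0838]), np.float64(-13.6))
collar 649 (array([0.5139, 0.2348, 0.0851]), np.float64(-11.15)) (array([514.1, 234.9]), array([15.1, 33.2]), 78.1) [0.51381179 0.23471138 0.08511645]
hood 9616 (array([474.6, 344.8]), array([284.5,  98.8]), 63.7)
base (array([584.9, 262. ]), array([144.8, 445.3]), 88.6)
```

View pics/w1.png

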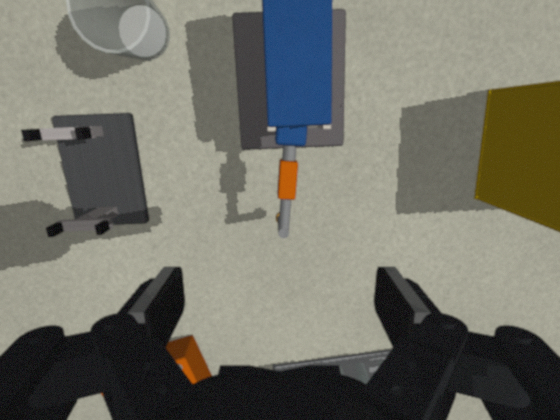

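The wrist view shows the collar at (288,180), the hood above it, the rest at (100,170) and the beaker at (120,20). The probe lies slightly skewed in its channel.

```bash
cat >> h.py <<'E'
def plan(xyz,yaw,n):
    """rows (tool x,y,z cm, turn) straight to xyz with tool-x yaw, n rows; shift of a row in the axes before its turn"""
    o=bot.get_obs(); T=R.from_quat(o["tool_rot"]); y=yaw_of(o["tool_rot"]); dy=(yaw-y+np.pi)%(2*np.pi)-np.pi
    d=(np.array(xyz)-o["eef_pos"])*100/n; print("from",o["eef_pos"].round(4),round(y,3))
    for i in range(n):
        print(np.r_[T.inv().apply(d).round(2),round(-dy/n,3)].tolist()); T=T*R.from_rotvec([0,0,-dy/n])
E
python3 - <<'E'
from h import *
p=bot.camera("wrist");C=cloud(p);ok=p["range_z"]>0
def comp(m,near):
    n,l,s,c=cv2.connectedComponentsWithStats(m.astype(np.uint8))
    i=max(range(1,n),key=lambda i:s[i,4]*(np.hypot(*(C[l==i].mean(0)[:2]-near))<.08)); return C[l==i]
for nm,lo,hi,xy in[("restbase",.008,.017,(.493,.04)),("hood",.097,.109,(.42,.25)),("dockbase",.008,.017,(.43,.25))]:
    m=ok&(C[...,2]>lo)&(C[...,2]<hi)&(np.hypot(C[...,0]-xy[0],C[...,1]-xy[1])<.1);P=comp(m,np.array(xy));print(nm,len(P),rect(P))
m=ok&(C[...,2]>.066)&(C[...,2]<.085)&(np.hypot(C[...,0]-.493,C[...,1]-.04)<.08)
n,l,s,c=cv2.connectedComponentsWithStats(m.astype(np.uint8))
for i in range(1,n):
    if s[i,4]>15: print("cheek",s[i,4],c[i].round(),np.median(C[l==i],0).round(4))
print("collar end pts");q=ok&(np.hypot(C[...,0]-.5139,C[...,1]-.2348)<.025)&(C[...,2]>.07)
hsv=cv2.cvtColor(p["pixels"],cv2.COLOR_BGR2HSV);q&=(hsv[...,0]<18)&(hsv[...,1]>130);print(rect(C[q]),np.median(C[q],0))
plan([.514,.234,.16],np.pi-np.radians(11),5)
E
```

```text
restbase 7341 (array([491.7,  40.1]), array([ 80.3, 119.8]), 84.3)
hood 8450 (array([428. , 252.8]), array([50.2, 88.5]), 84.4)
dockbase 4122 (array([426.2, 219. ]), array([ 43.6, 130.3]), 84.9)
cheek 173 [ 81. 131.] [0.4512 0.0681 0.0769]
cheek 198 [ 29. 133.] [0.4469 0.0245 0.0761]
cheek 155 [101. 226.] [0.5358 0.0596 0.0763]
cheek 171 [ 53. 229.] [0.5318 0.016  0.0754]
collar end pts
(array([515.2, 234.6]), array([15.6, 34.9]), 78.6) [0.51388339 0.23461096 0.08504435]
from [0.5314 0.2209 0.2391] 3.009
[0.37, 0.17, 1.59, 0.012]
[0.38, 0.16, 1.59, 0.012]
[0.38, 0.16, 1.59, 0.012]
[0.38, 0.16, 1.59, 0.012]
[0.38, 0.15, 1.59, 0.012]
```

>>> carry_out:
  increments: [5,0.37,0.17,1.59,0.012,5,0.38,0.16,1.59,0.012,5,0.38,0.16,1.59,0.012,5,0.38,0.16,1.59,0.012,4,0.38,0.15,1.59,0.012]

```text
clock: 6.08
eef_pos: [0.514, 0.2343, 0.1594]
tool_rot: [0.096, 0.995, 0.014, -0.001]
ft_force: [-0.3, -1.0, -0.2]
grip_width: 0.0399
grasp_force: 0.0
```

Run:
```python
from h import *
plan([.515,.2346,.076],np.pi-np.radians(11.3),4)
```

```text
from [0.514  0.2343 0.1594] 2.949
[-0.03, -0.05, 2.08, 0.001]
[-0.03, -0.05, 2.08, 0.001]
[-0.03, -0.05, 2.08, 0.001]
[-0.03, -0.05, 2.08, 0.001]
```

>>> carry_out:
  increments: [4,-0.03,-0.05,2.08,0,4,-0.03,-0.05,2.08,0,4,-0.03,-0.05,2.08,0,4,-0.03,-0.05,2.08,0,2.2,0,0,0,0]

```text
clock: 6.7
eef_pos: [0.5135, 0.2338, 0.0749]
tool_rot: [0.096, 0.995, 0.013, -0.003]
ft_force: [0.3, 0.8, 0.2]
grip_width: 0.0232
grasp_force: 0.0
```

>>> carry_out:
  increments: [1.8,0,0,0,0,1.7,0,0,0,0,1.65,0,0,0,0,1.6,0,0,0,0,1.58,0,0,0,0]

```text
clock: 7.32
eef_pos: [0.5157, 0.2346, 0.0772]
tool_rot: [0.096, 0.995, 0.015, -0.0]
ft_force: [2.0, -0.3, 2.3]
grip_width: 0.016
grasp_force: 5.4
```

>>> carry_out:
  increments: [1.55,0,0,0,0,1.52,0,0,0,0,1.5,0,0,0,0,1.5,0,0,0,0,1.5,0,0,0,0]

```text
clock: 7.95
eef_pos: [0.5158, 0.2346, 0.0771]
tool_rot: [0.096, 0.995, 0.015, -0.0]
ft_force: [3.1, -0.4, 5.5]
grip_width: 0.0158
grasp_force: 26.2
```

Run:
```python
from h import *
plan([.5163,.2424,.0785],np.pi-np.radians(5.4),5)
```

```text
from [0.5158 0.2346 0.0771] 2.95
[0.02, 0.16, -0.02, -0.02]
[0.02, 0.16, -0.02, -0.02]
[0.01, 0.16, -0.02, -0.02]
[0.01, 0.16, -0.02, -0.02]
[0.01, 0.16, -0.02, -0.02]
```

>>> carry_out:
  increments: [1.48,0.02,0.16,-0.06,-0.02,1.48,0.02,0.16,-0.06,-0.02,1.48,0.01,0.16,-0.06,-0.02,1.48,0.01,0.16,-0.06,-0.02,1.48,0.01,0.16,0,-0.02]

```text
clock: 8.57
eef_pos: [0.5147, 0.2425, 0.0785]
tool_rot: [0.045, 0.999, 0.014, -0.001]
ft_force: [0.5, 0.2, -0.6]
grip_width: 0.0154
grasp_force: 31.0
```

Run:
```python
from h import *
a=np.radians(5.4)
plan([.5163+.11*np.cos(a),.2424-.11*np.sin(a),.08],np.pi-a,10)
p=bot.camera("side");cv2.imwrite("pics/s2.png",cv2.resize(p["pixels"][200:320,160:340],(720,480)))
```

```text
from [0.5147 0.2425 0.0785] 3.051
[-1.12, -0.0, -0.02, 0.0]
[-1.12, -0.0, -0.02, 0.0]
[-1.12, -0.0, -0.02, 0.0]
[-1.12, -0.0, -0.02, 0.0]
[-1.12, -0.0, -0.02, 0.0]
[-1.12, -0.0, -0.02, 0.0]
[-1.12, -0.0, -0.02, 0.0]
[-1.12, 0.0, -0.02, 0.0]
[-1.12, 0.0, -0.02, 0.0]
[-1.12, 0.0, -0.02, 0.0]
```

View pics/s2.png

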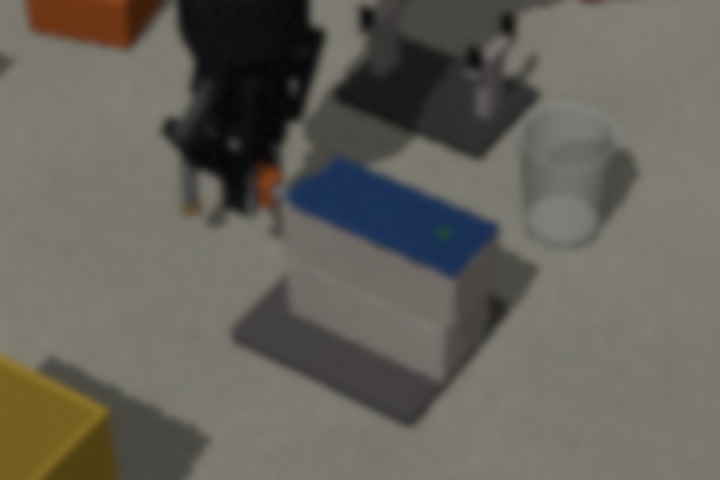

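The fingers hold the collar (265,185) just outside the hood. Now I draw it out.

>>> carry_out:
  increments: [1.48,-1.0,0,0,0,1.48,-1.1,0,0,0,1.48,-1.1,0,0,0,1.48,-1.1,0,0,0,1.48,-1.1,0,0,0]

```text
clock: 9.25
eef_pos: [0.5701, 0.2373, 0.079]
tool_rot: [0.046, 0.999, 0.014, -0.0]
ft_force: [-0.4, 0.6, -1.2]
grip_width: 0.0159
grasp_force: 31.0
```

>>> carry_out:
  increments: [1.48,-1.3,0,0,0,1.48,-1.3,0,-0.02,0,1.48,-1.3,0,-0.02,0,1.48,-1.3,0,-0.02,0,1.48,-0.8,0,-0.02,0]

```text
clock: 9.88
eef_pos: [0.6299, 0.2317, 0.0796]
tool_rot: [0.046, 0.999, 0.014, -0.0]
ft_force: [-0.0, 0.3, -1.2]
grip_width: 0.0156
grasp_force: 31.0
```

Run:
```python
from h import *
o=bot.get_obs();print(o["eef_pos"],o["joint_pos"].round(2))
a=np.radians(5.4)
for c in["side","wrist"]:
    p=bot.camera(c);cv2.imwrite(f"pics/{c}3.png",p["pixels"] if c=="wrist" else cv2.resize(p["pixels"][200:320,140:320],(720,480)))
    for n in["probe","probe_tip","probe_collar"]: print(n,[(np.round(w(p,d["xyz"]),3).tolist(),round(d["p"],2)) for d in bot.place_of(p,n)[:2]])
```

```text
[0.6299339  0.23171591 0.07958737] [0.34 0.68 0.24 1.12 0.03 0.43]
probe [([0.139, 0.243, 0.018], 0.88), ([0.544, 0.238, 0.081], 0.67)]
probe_tip [([0.254, 0.389, 0.018], 0.95), ([0.678, 0.23, 0.034], 0.74)]
probe_collar [([0.177, 0.353, 0.017], 0.88), ([0.627, 0.232, 0.078], 0.68)]
probe [([0.547, 0.241, 0.078], 0.62)]
probe_tip []
probe_collar [([0.633, 0.233, 0.075], 0.68), ([0.546, 0.241, 0.076], 0.54)]
```

View pics/side3.png

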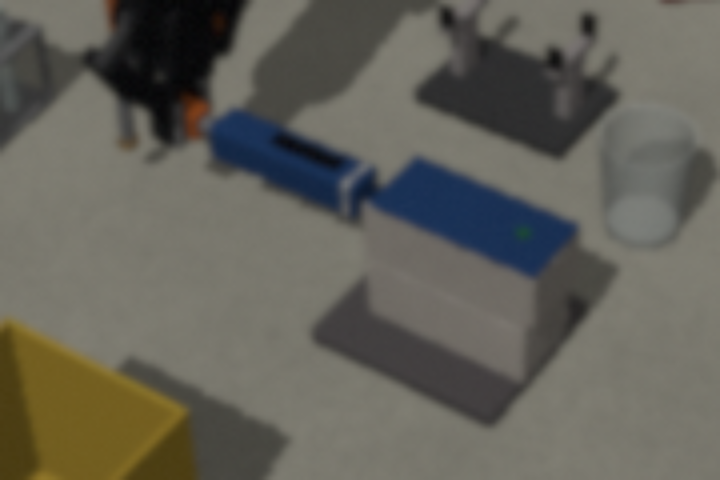

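The handle is clear of the hood. Now I measure how it lies in the hand.

```bash
cat >> h.py <<'E'
def blue(p,c,r,zlo,zhi=.4):
    C=cloud(p);hsv=cv2.cvtColor(p["pixels"],cv2.COLOR_BGR2HSV)
    m=(p["range_z"]>0)&(np.hypot(C[...,0]-c[0],C[...,1]-c[1])<r)&(C[...,2]>zlo)&(C[...,2]<zhi)&(hsv[...,0]>100)&(hsv[...,0]<125)&(hsv[...,1]>120)
    return C[m]
def handle(P,top):
    z=np.median(P[:,2]) if top is None else top
    P=P[abs(P[:,2]-z)<.006]; A=np.c_[P[:,0]-P[:,0].mean(),np.ones(len(P))]
    print("handle",len(P),rect(P),"z",P[:,2].mean().round(4),"dz/dx",np.linalg.lstsq(A,P[:,2],rcond=None)[0][0].round(3))
E
python3 - <<'E'
from h import *
p=bot.camera("wrist");handle(blue(p,(.545,.24),.06,.075,.1),None)
plan([.63,.2317,.125],np.pi-np.radians(5.4),5)
E
```

```text
handle 12478 (array([560. , 238.3]), array([25. , 74.6]), 84.7) z 0.0908 dz/dx -0.007
from [0.6286 0.232  0.0798] 3.05
[-0.03, 0.02, -0.9, 0.001]
[-0.03, 0.02, -0.9, 0.001]
[-0.03, 0.02, -0.9, 0.001]
[-0.03, 0.02, -0.9, 0.001]
[-0.03, 0.02, -0.9, 0.001]
```

>>> carry_out:
  increments: [1.48,-0.03,0.02,-0.9,0,1.48,-0.03,0.02,-0.9,0,1.48,-0.03,0.02,-0.9,0,1.48,-0.03,0.02,-0.9,0,1.48,-0.03,0.02,-0.9,0]

```text
clock: 10.95
eef_pos: [0.6306, 0.2315, 0.1256]
tool_rot: [0.046, 0.999, 0.014, 0.0]
ft_force: [0.5, -0.2, -0.6]
grip_width: 0.0156
grasp_force: 31.0
```

Run:
```python
from h import *
plan([.5765,.033,.125],np.pi-np.radians(5.5),10)
```

```text
from [0.6306 0.2315 0.1256] 3.05
[0.36, -2.03, -0.05, 0.0]
[0.36, -2.03, -0.05, 0.0]
[0.36, -2.03, -0.05, 0.0]
[0.35, -2.03, -0.05, 0.0]
[0.35, -2.03, -0.05, 0.0]
[0.35, -2.03, -0.05, 0.0]
[0.35, -2.03, -0.05, 0.0]
[0.35, -2.03, -0.05, 0.0]
[0.35, -2.03, -0.05, 0.0]
[0.35, -2.03, -0.05, 0.0]
```

>>> carry_out:
  increments: [1.48,0.36,-1.4,-0.05,0,1.48,0.36,-2.2,-0.05,0,1.48,0.36,-2.3,-0.05,0,1.48,0.35,-2.3,-0.05,0,1.48,0.35,-2.3,-0.05,0]

```text
clock: 11.58
eef_pos: [0.6025, 0.1269, 0.1241]
tool_rot: [0.046, 0.999, 0.014, -0.0]
ft_force: [-0.4, 0.9, -0.9]
grip_width: 0.0155
grasp_force: 31.0
```

>>> carry_out:
  increments: [1.48,0.35,-2.3,-0.05,0,1.48,0.35,-2.3,-0.05,0,1.48,0.35,-2.2,-0.05,0,1.48,0.35,-1.8,-0.05,0,1.48,0.35,-1.2,-0.05,0]

```text
clock: 12.2
eef_pos: [0.5764, 0.0314, 0.1241]
tool_rot: [0.046, 0.999, 0.014, -0.0]
ft_force: [-0.4, -0.4, -0.3]
grip_width: 0.0152
grasp_force: 31.0
```

Run:
```python
from h import *
p=bot.camera("wrist");cv2.imwrite("pics/w4.png",p["pixels"])
handle(blue(p,(.49,.04),.075,.12,.16),None)
C=cloud(p);ok=p["range_z"]>0
m=ok&(C[...,2]>.066)&(C[...,2]<.085)&(np.hypot(C[...,0]-.4915,C[...,1]-.041)<.08)
n,l,s,c=cv2.connectedComponentsWithStats(m.astype(np.uint8))
for i in range(1,n):
    if s[i,4]>15: print("cheek",s[i,4],c[i].round(),np.median(C[l==i],0).round(4))
b=ok&(C[...,2]>.008)&(C[...,2]<.017)&(np.hypot(C[...,0]-.49,C[...,1]-.04)<.1);print(rect(C[b]))
plan([.5765,.033,.095],np.pi-np.radians(5.5),4)
```

```text
handle 12807 (array([507.7,  37.5]), array([26.1, 75.1]), 84.6) z 0.135 dz/dx -0.005
cheek 77 [231.   3.] [0.4521 0.0216 0.072 ]
cheek 78 [324.   4.] [0.4564 0.0659 0.0728]
cheek 265 [236. 173.] [0.5317 0.0142 0.0778]
cheek 195 [319. 173.] [0.5359 0.0579 0.078 ]
(array([492.9,  39.7]), array([ 80.2, 117.9]), 84.4)
from [0.5759 0.0303 0.1241] 3.048
[-0.01, 0.05, 0.73, 0.001]
[-0.01, 0.05, 0.73, 0.001]
[-0.01, 0.05, 0.73, 0.001]
[-0.01, 0.05, 0.73, 0.001]
```

View pics/w4.png

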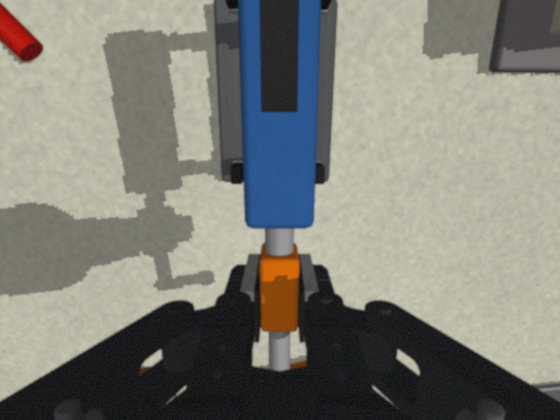

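The handle is centred between the saddle cheeks (236,173 and 319,173). I lower it.

>>> carry_out:
  increments: [1.48,0,0,1.0,0,1.48,0,0,1.0,0,1.48,0,0,1.0,0,1.48,0,0,0.7,0,1.48,0,0,0.4,0]

```text
clock: 12.88
eef_pos: [0.5765, 0.034, 0.0822]
tool_rot: [0.046, 0.999, 0.014, -0.001]
ft_force: [0.8, -0.5, -0.8]
grip_width: 0.0157
grasp_force: 31.0
```

>>> carry_out:
  increments: [1.48,0,0,0.2,0,1.48,0,0,0.15,0,1.48,0,0,0.1,0,1.48,0,0,0.1,0,1.48,0,0,0,0]

```text
clock: 13.5
eef_pos: [0.5769, 0.0338, 0.0777]
tool_rot: [0.046, 0.999, 0.014, -0.0]
ft_force: [-0.7, 0.5, -1.4]
grip_width: 0.0155
grasp_force: 31.0
```

Run:
```python
from h import *
p=bot.camera("wrist");handle(blue(p,(.49,.04),.075,.075,.13),None);print(bot.get_obs()["eef_pos"],bot.get_obs()["ft_force"])
```

```text
handle 12799 (array([508.3,  40.1]), array([25.9, 74.3]), 84.6) z 0.0886 dz/dx -0.006
[0.57683442 0.03382807 0.07766247] [ 0.28383474  0.32770708 -1.18118902]
```

>>> carry_out:
  increments: [1.48,0,-0.05,0.05,0,1.48,0,-0.05,0.05,0,1.48,0,0,0.03,0,1.48,0,0,0,0,1.48,0,0,0,0]

```text
clock: 14.18
eef_pos: [0.577, 0.0336, 0.0772]
tool_rot: [0.046, 0.999, 0.015, 0.0]
ft_force: [-1.5, 3.3, 5.6]
grip_width: 0.0152
grasp_force: 32.0
```

>>> carry_out:
  increments: [1.53,0,0,0,0,1.58,0,0,0,0,1.65,0,0,0,0,1.9,0,0,0,0,3.0,0,0,0,0]

```text
clock: 14.8
eef_pos: [0.5764, 0.0325, 0.0758]
tool_rot: [0.046, 0.999, 0.014, -0.001]
ft_force: [0.7, -1.0, 0.3]
grip_width: 0.0302
grasp_force: 0.0
```

>>> carry_out:
  increments: [4.5,0,0,-0.5,0,4.5,0,0,-2,0,4.5,0,0,-3,0,4.5,1.5,0,-3,0,4.5,2,0,-2,0]

```text
clock: 15.42
eef_pos: [0.5423, 0.033, 0.1831]
tool_rot: [0.046, 0.999, 0.014, 0.001]
ft_force: [-1.3, -0.3, 0.6]
grip_width: 0.045
grasp_force: 0.0
```

Run:
```python
from h import *
o=bot.get_obs();p=bot.camera("wrist");cv2.imwrite("pics/w5.png",p["pixels"]);P=blue(p,(.49,.04),.09,.075,.13);handle(P,None)
C=cloud(p);hsv=cv2.cvtColor(p["pixels"],cv2.COLOR_BGR2HSV)
q=(p["range_z"]>0)&(np.hypot(C[...,0]-.577,C[...,1]-.033)<.03)&(C[...,2]>.07)&(C[...,2]<.1)&(hsv[...,0]<18)&(hsv[...,1]>130)
print("collar",rect(C[q]),np.median(C[q],0))
plan([.4915,.0405,.14],np.pi-np.radians(5.5),4)
```

```text
handle 4476 (array([491.7,  42.8]), array([ 25.3, 108.3]), 83.3) z 0.088 dz/dx 0.001
collar (array([577.5,  33.4]), array([14.8, 38.4]), 84.3) [0.57416852 0.03324159 0.085028  ]
from [0.5406 0.0332 0.1855] 3.05
[1.24, 0.04, 1.14, 0.001]
[1.24, 0.03, 1.14, 0.001]
[1.24, 0.03, 1.14, 0.001]
[1.24, 0.03, 1.14, 0.001]
```

View pics/w5.png

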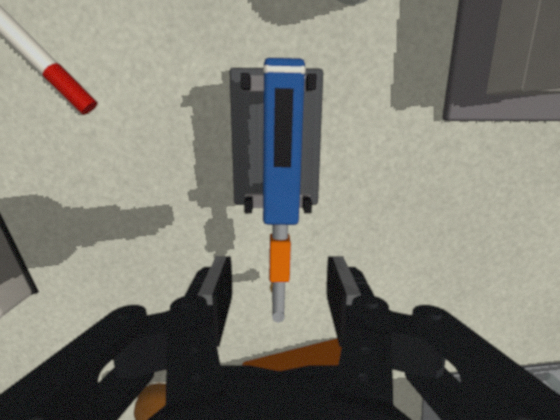

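The probe lies level in the rest with the handle middle at (0.4917, 0.042). Next I take the handle at its middle.

Run:
```python
from h import *
plan([.4917,.0418,.128],np.pi-np.radians(6),3)
```

```text
from [0.5406 0.0332 0.1855] 3.05
[1.65, 0.08, 1.92, 0.004]
[1.65, 0.07, 1.92, 0.004]
[1.65, 0.07, 1.92, 0.004]
```

>>> carry_out:
  increments: [4.8,1.65,0.08,1.92,0.004,4.8,1.65,0.07,1.92,0.004,4.8,1.65,0.07,1.92,0.004,4.8,0,0,0,0,4.8,0,0,0,0]

```text
clock: 16.1
eef_pos: [0.4941, 0.0416, 0.1247]
tool_rot: [0.052, 0.999, 0.014, 0.001]
ft_force: [0.4, -1.0, 0.1]
grip_width: 0.0479
grasp_force: 0.0
```

Run:
```python
from h import *
plan([.4917,.0418,.076],np.pi-np.radians(6),4)
```

```text
from [0.4941 0.0416 0.1247] 3.038
[0.06, -0.04, 1.22, 0.0]
[0.06, -0.04, 1.22, 0.0]
[0.06, -0.04, 1.22, 0.0]
[0.06, -0.04, 1.22, 0.0]
```

>>> carry_out:
  increments: [4.8,0.05,-0.04,1.22,0,4.8,0.05,-0.04,1.22,0,4.8,0.05,-0.04,1.22,0,4.2,0,-0.04,1.2,0,3.2,0,0,0,0]

```text
clock: 16.73
eef_pos: [0.49, 0.0416, 0.0737]
tool_rot: [0.052, 0.999, 0.014, -0.002]
ft_force: [0.5, -0.2, 0.1]
grip_width: 0.0318
grasp_force: 0.0
```

>>> carry_out:
  increments: [2.8,0,0,0,0,2.7,0,0,0,0,2.65,0,0,0,0,2.6,0,0,0,0,2.56,0,0,0,0]

```text
clock: 17.35
eef_pos: [0.4916, 0.0416, 0.0757]
tool_rot: [0.052, 0.999, 0.014, 0.0]
ft_force: [0.0, -0.4, 2.6]
grip_width: 0.0255
grasp_force: 12.4
```

>>> carry_out:
  increments: [2.53,0,0,0,0,2.51,0,0,0,0,2.49,0,0,0,0,2.49,0,0,0,0,2.49,0,0,0,0]

```text
clock: 17.98
eef_pos: [0.4916, 0.0416, 0.0758]
tool_rot: [0.052, 0.999, 0.014, 0.0]
ft_force: [-0.9, -0.5, 5.9]
grip_width: 0.0255
grasp_force: 32.1
```

>>> carry_out:
  increments: [2.49,0,0.0,-0.3,0,2.49,0,0,-1.5,0,2.49,0,0,-3,0,2.49,0,0,-3,0,2.49,0,0,-2,0]

```text
clock: 18.6
eef_pos: [0.4915, 0.0388, 0.1753]
tool_rot: [0.052, 0.999, 0.014, 0.001]
ft_force: [0.0, 1.0, -1.5]
grip_width: 0.0253
grasp_force: 31.9
```

Run:
```python
from h import *
p=bot.camera("side")
C=cloud(p);ok=p["range_z"]>0
for n in["green_disc_top","yellow_disc_top","probe_tip","calibrator","green_pad","yellow_pad"]: print(n,[(np.round(w(p,d["xyz"]),3).tolist(),round(d["p"],2)) for d in bot.place_of(p,n)[:3]])
for c in["scene","side"]:
    p=bot.camera(c);C=cloud(p);ok=p["range_z"]>0
    for xy in[(.575,-.375),(.559,-.275)]:
        m=ok&(np.hypot(C[...,0]-xy[0],C[...,1]-xy[1])<.035)&(C[...,2]>.072)&(C[...,2]<.088)
        print(c,m.sum(),rect(C[m]),np.median(C[m],0).round(4))
plan([.438,-.36,.178],np.pi-np.radians(6),12)
```

```text
green_disc_top [([0.574, -0.371, 0.075], 0.42)]
yellow_disc_top [([0.558, -0.271, 0.078], 0.64), ([0.577, 0.029, 0.174], 0.21)]
probe_tip [([0.252, 0.391, 0.018], 0.74), ([0.626, 0.028, 0.132], 0.61), ([0.319, -0.237, 0.002], 0.3)]
calibrator [([0.556, -0.322, 0.001], 0.86)]
green_pad [([0.569, -0.373, 0.048], 0.67)]
yellow_pad [([0.557, -0.268, 0.048], 0.75)]
scene 142 (array([ 574.6, -371. ]), array([35.5, 35.6]), 86.7) [ 0.5755 -0.3701  0.0785]
scene 138 (array([ 561.3, -271.9]), array([36.1, 34.6]), 42.7) [ 0.5631 -0.2716  0.0787]
side 54 (array([ 568. , -369.1]), array([31. , 35.8]), 21.0) [ 0.5674 -0.3657  0.0805]
side 65 (array([ 555.4, -271.7]), array([33. , 39.1]), 13.7) [ 0.5566 -0.2688  0.0802]
from [0.4903 0.0388 0.1721] 3.038
[0.09, -3.35, -0.14, 0.0]
[0.09, -3.35, -0.14, 0.0]
[0.09, -3.35, -0.14, 0.0]
[0.09, -3.35, -0.14, 0.0]
[0.09, -3.35, -0.14, 0.0]
[0.09, -3.35, -0.14, 0.0]
[0.09, -3.35, -0.14, 0.0]
[0.09, -3.35, -0.14, 0.0]
[0.09, -3.35, -0.14, 0.0]
[0.09, -3.35, -0.14, 0.0]
[0.09, -3.35, -0.14, 0.0]
[0.09, -3.35, -0.14, 0.0]
```

>>> carry_out:
  increments: [2.49,0.1,-2.5,-0.1,0,2.49,0.1,-3.5,-0.1,0,2.49,0.1,-4,0,0,2.49,0.1,-4,0,0,2.49,0.1,-4,0,0]

```text
clock: 19.68
eef_pos: [0.4669, -0.1407, 0.1694]
tool_rot: [0.052, 0.999, 0.014, -0.001]
ft_force: [1.1, -0.6, -0.7]
grip_width: 0.0258
grasp_force: 31.9
```

>>> carry_out:
  increments: [2.49,0.1,-4,-0.1,0,2.49,0.1,-4,-0.1,0,2.49,0.1,-4,0,0,2.49,0.1,-3.5,0,0,2.49,0.1,-3,0,0]

```text
clock: 20.3
eef_pos: [0.4426, -0.3243, 0.1659]
tool_rot: [0.052, 0.999, 0.015, -0.001]
ft_force: [-0.2, -0.4, -1.3]
grip_width: 0.0255
grasp_force: 31.9
```

Run:
```python
from h import *
plan([.4377,-.357,.15],np.pi-np.radians(6),5)
```

```text
from [ 0.4426 -0.3243  0.1659] 3.037
[0.03, -0.67, 0.3, 0.0]
[0.03, -0.67, 0.3, 0.0]
[0.03, -0.67, 0.3, 0.0]
[0.03, -0.67, 0.3, 0.0]
[0.03, -0.67, 0.3, 0.0]
```

>>> carry_out:
  increments: [2.49,0.03,-1.0,0.3,0,2.49,0.03,-0.9,0.3,0,2.49,0.03,-0.7,0.3,0,2.49,0.03,-0.5,0.3,0,2.49,0,0,0,0]

```text
clock: 20.92
eef_pos: [0.4388, -0.3532, 0.1536]
tool_rot: [0.052, 0.999, 0.014, -0.0]
ft_force: [-0.4, 0.3, -1.4]
grip_width: 0.0257
grasp_force: 32.0
```

```bash
cat >> h.py <<'E'
def tube(p,o,name=None):
    """probe axis from wrist picture: points on the handle/collar/tube top, in TCP-relative world coordinates"""
    C=cloud(p);y=yaw_of(o["tool_rot"])+np.pi;u=np.array([np.cos(y),np.sin(y),0]);v=np.array([-u[1],u[0],0]);D=C-o["eef_pos"]
    a,b,z=D@u,D@v,D[...,2]
    for lo,hi,zl in[(-.05,-.02,.006),(.03,.053,.006),(.07,.1,.0),(.105,.135,-.005)]:
        m=(p["range_z"]>0)&(a>lo)&(a<hi)&(abs(b)<.02)&(z>zl)&(z<.03)
        if m.sum()>20: print("axis at",lo,hi,m.sum(),"lat",((np.percentile(b[m],2)+np.percentile(b[m],98))/2).round(4),"ztop",np.median(z[m]).round(4),"amax",a[m].max().round(4))
E
python3 - <<'E'
from h import *
o=bot.get_obs();p=bot.camera("wrist");print(o["eef_pos"]);tube(p,o)
pics=[p["pixels"]]
for c in["wrist","scene","side"]:
    q=p if c=="wrist" else bot.camera(c)
    for n in["probe_tip","green_disc_top","yellow_disc_top"]: print(c,n,[(np.round(w(q,d["xyz"]),3).tolist(),round(d["p"],2)) for d in bot.place_of(q,n)[:2]])
    if c=="scene": cv2.imwrite("pics/a.png",np.hstack([cv2.resize(p["pixels"],(400,300)),cv2.resize(q["pixels"][190:300,60:200],(400,300))]))
E
```

```text
[ 0.43880235 -0.35317641  0.15359768]
axis at -0.05 -0.02 5585 lat -0.0003 ztop 0.0128 amax -0.02
wrist probe_tip []
wrist green_disc_top []
wrist yellow_disc_top []
scene probe_tip [([0.256, 0.392, 0.021], 0.94), ([0.574, -0.367, 0.113], 0.93)]
scene green_disc_top [([0.573, -0.375, 0.084], 0.47)]
scene yellow_disc_top [([0.56, -0.278, 0.08], 0.57)]
side probe_tip [([0.255, 0.389, 0.017], 0.81), ([0.572, -0.368, 0.113], 0.6)]
side green_disc_top [([0.521, -0.362, 0.156], 0.24)]
side yellow_disc_top [([0.559, -0.27, 0.081], 0.6)]
```

View pics/a.png

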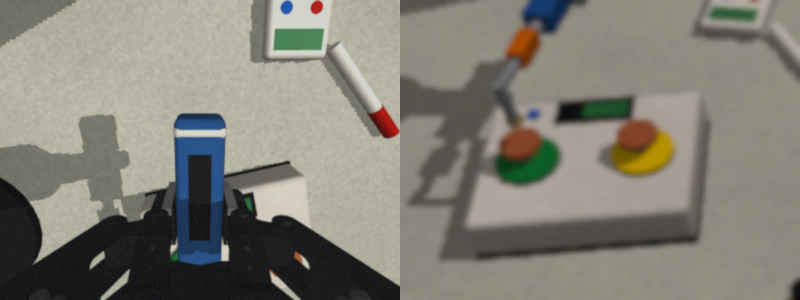

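The tip hangs just behind the green disc (scene crop 515,120), about 5 mm short in y. I check the tip's height before going down.

```bash
cat >> h.py <<'E'
def slope(c="scene"):
    q=bot.camera(c);o=bot.get_obs();C=cloud(q);y=yaw_of(o["tool_rot"])+np.pi;u=np.array([np.cos(y),np.sin(y),0]);v=np.array([-u[1],u[0],0]);D=C-o["eef_pos"]
    a,b,z=D@u,D@v,D[...,2];ok=(q["range_z"]>0)&(abs(b)<.016)
    for lo,hi in[(-.05,-.03),(.035,.052),(.072,.098),(.108,.125)]:
        m=ok&(a>lo)&(a<hi)&(abs(z)<.03)
        if m.sum()>3: print(c,"top at",lo,hi,m.sum(),np.percentile(z[m],90).round(4))
    m=ok&(a>.122)&(a<.15)&(z>-.06)&(z<.02)
    if m.sum()>3: print("tip",m.sum(),"a",np.median(a[m]).round(4),"b",np.median(b[m]).round(4),"z",np.percentile(z[m],[3,97]).round(4))
E
python3 - <<'E'
from h import *
slope("scene");slope("side");print(bot.get_obs()["eef_pos"])
E
```

```text
scene top at -0.05 -0.03 9 0.0127
scene top at 0.035 0.052 72 0.0128
scene top at 0.072 0.098 82 0.0094
scene top at 0.108 0.125 29 0.0034
tip 102 a 0.14 b 0.0027 z [-0.0442  0.0048]
side top at -0.05 -0.03 60 0.014
side top at 0.035 0.052 49 0.0136
side top at 0.072 0.098 58 0.0105
side top at 0.108 0.125 16 0.0054
tip 52 a 0.1315 b 0.004 z [-0.0437  0.0057]
[ 0.43886965 -0.35348297  0.15394837]
```

>>> carry_out:
  increments: [2.49,0.05,-0.2,0.3,0,2.49,0.02,-0.25,0.5,0,2.49,0,0,0.4,0,2.49,0,0,0.3,0,2.49,0,0,0,0]

```text
clock: 22.25
eef_pos: [0.4375, -0.3573, 0.1384]
tool_rot: [0.052, 0.999, 0.015, -0.001]
ft_force: [0.1, -0.2, -1.0]
grip_width: 0.0255
grasp_force: 32.0
```

>>> carry_out:
  increments: [2.49,0,-0.1,0.5,0,2.49,0,-0.05,0.4,0,2.49,0,0,0.3,0,2.49,0,0,0.2,0,2.49,0,0,0.2,0]

```text
clock: 22.88
eef_pos: [0.4376, -0.3586, 0.1229]
tool_rot: [0.052, 0.999, 0.014, -0.0]
ft_force: [-0.7, -0.7, -0.1]
grip_width: 0.0257
grasp_force: 32.1
```

Run:
```python
from h import *
slope("scene");print(bot.get_obs()["eef_pos"],bot.get_obs()["ft_force"]);slope("side")
```

```text
scene top at -0.05 -0.03 10 0.0123
scene top at 0.035 0.052 70 0.0126
scene top at 0.072 0.098 82 0.0102
scene top at 0.108 0.125 24 0.004
tip 174 a 0.139 b 0.0029 z [-0.0497  0.004 ]
[ 0.43762635 -0.35847901  0.12263928] [-0.54324089  0.17894634 -0.76033996]
side top at -0.05 -0.03 56 0.0144
side top at 0.035 0.052 42 0.014
side top at 0.072 0.098 55 0.0105
side top at 0.108 0.125 13 0.0048
tip 70 a 0.1311 b 0.0045 z [-0.049   0.0046]
```

>>> carry_out:
  increments: [2.49,0,0,0.12,0,2.49,0,0,0.12,0,2.49,0,0,0,0,2.49,0,0,0,0,2.49,0,0,0,0]

```text
clock: 23.6
eef_pos: [0.4377, -0.3585, 0.1205]
tool_rot: [0.052, 0.999, 0.014, -0.0]
ft_force: [0.3, 0.6, 1.2]
grip_width: 0.0253
grasp_force: 32.2
```

Run:
```python
from h import *
slope("scene");
for i in range(3):
    q=bot.camera("side");o=bot.get_obs();print(o["eef_pos"].round(4),o["ft_force"].round(2))
slope("side")
q=bot.camera("scene");C=cloud(q)
m=(q["range_z"]>0)&(np.hypot(C[...,0]-.573,C[...,1]+.372)<.017);print("disc area z",np.percentile(C[m][:,2],[5,15,25,40]).round(4))
m=(q["range_z"]>0)&(np.hypot(C[...,0]-.5585,C[...,1]+.273)<.015);print("yellow z",np.percentile(C[m][:,2],[5,15,25,40]).round(4))
cv2.imwrite("pics/g.png",cv2.resize(q["pixels"][210:280,70:170],(800,560)))
```

```text
scene top at -0.05 -0.03 9 0.0137
scene top at 0.035 0.052 73 0.0126
scene top at 0.072 0.098 81 0.0096
scene top at 0.108 0.125 24 0.0046
tip 178 a 0.1393 b 0.003 z [-0.0502  0.0045]
[ 0.4377 -0.3585  0.1205] [-0.59  0.19  0.46]
[ 0.4377 -0.3585  0.1205] [-1.74 -0.19  0.04]
[ 0.4377 -0.3585  0.1204] [-0.02 -0.02  0.68]
side top at -0.05 -0.03 54 0.0145
side top at 0.035 0.052 40 0.0139
side top at 0.072 0.098 55 0.0109
side top at 0.108 0.125 15 0.0066
tip 79 a 0.1313 b 0.0041 z [-0.0577  0.0055]
disc area z [0.0552 0.0575 0.0722 0.0744]
yellow z [0.0544 0.057  0.0596 0.0769]
```

View pics/g.png

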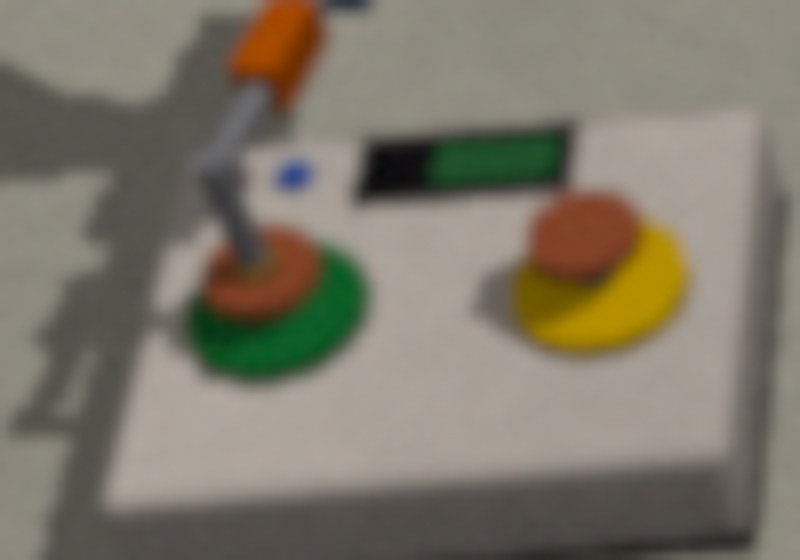

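The tip sits near the middle of the green disc (262,268), which is visibly sunk; force and height agree on about 5 mm. I hold.

>>> carry_out:
  increments: [2.49,0,0,0,0,2.49,0,0,0,0,2.49,0,0,0,0,2.49,0,0,0,0,2.49,0,0,0,0]

```text
clock: 24.52
eef_pos: [0.4377, -0.3584, 0.1204]
tool_rot: [0.052, 0.999, 0.014, -0.0]
ft_force: [-0.3, -0.4, -0.4]
grip_width: 0.0255
grasp_force: 32.2
```

>>> carry_out:
  increments: [2.49,0,0,0,0,2.49,0,0,0,0,2.49,0,0,0,0,2.49,0,0,0,0,2.49,0,0,0,0]

```text
clock: 25.15
eef_pos: [0.4376, -0.3585, 0.1204]
tool_rot: [0.052, 0.999, 0.014, -0.0]
ft_force: [0.4, -0.9, 0.7]
grip_width: 0.0259
grasp_force: 32.2
```

>>> carry_out:
  increments: [2.49,0,0,-0.3,0,2.49,0,0,-0.5,0,2.49,0,0,-0.8,0,2.49,0,0,-1.0,0,2.49,0,0,-0.4,0]

```text
clock: 25.78
eef_pos: [0.4379, -0.3596, 0.1515]
tool_rot: [0.052, 0.999, 0.014, 0.0]
ft_force: [0.6, 0.7, -1.0]
grip_width: 0.0256
grasp_force: 32.0
```

Run:
```python
from h import *
o=bot.get_obs()
plan([.4232,-.2592,o["eef_pos"][2]],np.pi-np.radians(6),5);slope("scene")
```

```text
from [ 0.4379 -0.3596  0.1515] 3.038
[0.5, 1.97, 0.05, 0.0]
[0.5, 1.97, 0.05, 0.0]
[0.5, 1.97, 0.05, 0.0]
[0.5, 1.97, 0.05, 0.0]
[0.5, 1.97, 0.05, 0.0]
scene top at -0.05 -0.03 10 0.0136
scene top at 0.035 0.052 70 0.0121
scene top at 0.072 0.098 83 0.0092
scene top at 0.108 0.125 24 0.0033
tip 101 a 0.1398 b 0.003 z [-0.0448  0.0041]
```

>>> carry_out:
  increments: [2.49,0.3,1.4,0.03,0,2.49,0.6,2.4,0.06,0,2.49,0.7,2.6,0.07,0,2.49,0.6,2.2,0.06,0,2.49,0.3,1.2,0.03,0]

```text
clock: 26.45
eef_pos: [0.422, -0.2572, 0.1504]
tool_rot: [0.051, 0.999, 0.015, -0.001]
ft_force: [-0.6, 0.4, -2.2]
grip_width: 0.0257
grasp_force: 32.0
```

>>> carry_out:
  increments: [2.49,0,0,0.5,0,2.49,0,0,0.7,0,2.49,0,0,0.5,0,2.49,0,0,0.3,0,2.49,0,0,0,0]

```text
clock: 27.08
eef_pos: [0.4226, -0.2588, 0.1302]
tool_rot: [0.052, 0.999, 0.014, -0.001]
ft_force: [0.2, -0.9, -0.6]
grip_width: 0.0253
grasp_force: 32.0
```

Run:
```python
from h import *
o=bot.get_obs();q=bot.camera("scene")
for n in["probe_tip","yellow_disc_top"]: print(n,[(np.round(w(q,d["xyz"]),3).tolist(),round(d["p"],2)) for d in bot.place_of(q,n)[:2]])
plan([.4232,-.2595,.1215],np.pi-np.radians(6),4)
cv2.imwrite("pics/y.png",cv2.resize(q["pixels"][210:280,70:170],(800,560)))
```

```text
probe_tip [([0.557, -0.277, 0.088], 0.6), ([0.256, 0.391, 0.018], 0.6)]
yellow_disc_top [([0.56, -0.28, 0.079], 0.43), ([0.558, -0.276, 0.087], 0.19)]
from [ 0.423  -0.2588  0.1308] 3.038
[-0.01, -0.02, 0.23, 0.0]
[-0.01, -0.02, 0.23, 0.0]
[-0.01, -0.02, 0.23, 0.0]
[-0.01, -0.02, 0.23, 0.0]
```

View pics/y.png

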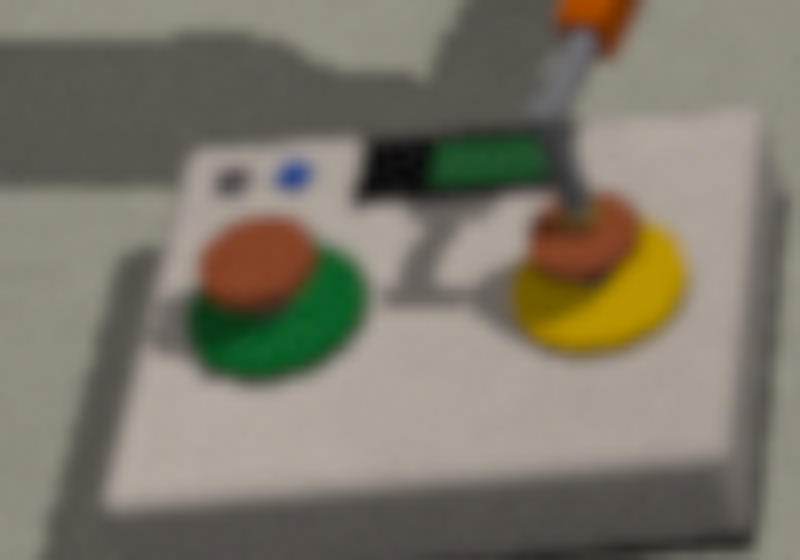

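The green disc has sprung back. The tip (582,222) hovers about 5 mm over the middle of the yellow disc (583,235).

>>> carry_out:
  increments: [2.49,0,-0.03,0.3,0,2.49,0,-0.03,0.3,0,2.49,0,-0.02,0.2,0,2.49,0,-0.02,0.15,0,2.49,0,0,0.1,0]

```text
clock: 27.85
eef_pos: [0.4228, -0.2592, 0.1202]
tool_rot: [0.052, 0.999, 0.014, -0.0]
ft_force: [-1.6, 1.0, 1.5]
grip_width: 0.0252
grasp_force: 32.2
```

>>> carry_out:
  increments: [2.49,0,0,0,0,2.49,0,0,0,0,2.49,0,0,0,0,2.49,0,0,0,0,2.49,0,0,0,0]

```text
clock: 28.48
eef_pos: [0.4228, -0.2593, 0.1202]
tool_rot: [0.052, 0.999, 0.014, -0.0]
ft_force: [0.2, 2.2, 0.9]
grip_width: 0.0254
grasp_force: 32.2
```

Run:
```python
from h import *
slope("scene");o=bot.get_obs();print(o["eef_pos"].round(4),o["ft_force"].round(2))
q=bot.camera("scene");C=cloud(q)
for n,x,y in[("yellow",.5585,-.273),("green",.573,-.372)]:
    m=(q["range_z"]>0)&(np.hypot(C[...,0]-x,C[...,1]-y)<.015);print(n,np.percentile(C[m][:,2],[25,40,50]).round(4))
```

```text
scene top at -0.05 -0.03 11 0.0109
scene top at 0.035 0.052 63 0.0127
scene top at 0.072 0.098 73 0.0096
scene top at 0.108 0.125 23 0.0042
tip 163 a 0.1396 b 0.0031 z [-0.0497  0.0046]
[ 0.4228 -0.2593  0.1202] [-0.64  0.83  0.94]
yellow [0.0737 0.0754 0.0785]
green [0.0575 0.0769 0.0782]
```

>>> carry_out:
  increments: [2.49,0,0,0,0,2.49,0,0,0,0,2.49,0,0,0,0,2.49,0,0,0,0,2.49,0,0,0,0]

```text
clock: 29.2
eef_pos: [0.4228, -0.2593, 0.1202]
tool_rot: [0.052, 0.999, 0.014, -0.0]
ft_force: [0.3, 0.7, 0.5]
grip_width: 0.0255
grasp_force: 32.2
```

>>> carry_out:
  increments: [2.49,0,0,0,0,2.49,0,0,-0.4,0,2.49,0,0,-1.2,0,2.49,0,0,-2,0,2.49,0,0,-1.6,0]

```text
clock: 29.82
eef_pos: [0.4227, -0.2611, 0.1735]
tool_rot: [0.052, 0.999, 0.014, -0.0]
ft_force: [0.7, -0.8, -0.6]
grip_width: 0.0252
grasp_force: 32.0
```

Run:
```python
from h import *
plan([.4916,.0385,.172],3.038,10)
```

```text
from [ 0.4227 -0.2611  0.1735] 3.037
[-0.37, 3.05, 0.1, -0.0]
[-0.37, 3.05, 0.1, -0.0]
[-0.37, 3.05, 0.1, -0.0]
[-0.37, 3.05, 0.1, -0.0]
[-0.37, 3.05, 0.1, -0.0]
[-0.37, 3.05, 0.1, -0.0]
[-0.37, 3.05, 0.1, -0.0]
[-0.38, 3.05, 0.1, -0.0]
[-0.38, 3.05, 0.1, -0.0]
[-0.38, 3.05, 0.1, -0.0]
```

>>> carry_out:
  increments: [2.49,-0.37,1.8,0.1,0,2.49,-0.37,3.0,0.1,0,2.49,-0.37,3.6,0.1,0,2.49,-0.37,3.7,0.1,0,2.49,-0.37,3.7,0.1,0]

```text
clock: 30.45
eef_pos: [0.457, -0.1034, 0.1711]
tool_rot: [0.052, 0.999, 0.014, -0.001]
ft_force: [0.1, -1.4, -1.7]
grip_width: 0.0254
grasp_force: 32.0
```

>>> carry_out:
  increments: [2.49,-0.37,3.6,0.1,0,2.49,-0.37,3.5,0.1,0,2.49,-0.38,3.3,0.1,0,2.49,-0.38,2.5,0.1,0,2.49,-0.38,1.8,0.1,0]

```text
clock: 31.08
eef_pos: [0.4909, 0.0406, 0.1703]
tool_rot: [0.051, 0.999, 0.014, -0.001]
ft_force: [0.8, -0.6, -0.2]
grip_width: 0.0259
grasp_force: 32.0
```

Run:
```python
from h import *
bot.camera("wrist")
plan([.4916,.0408,.088],3.038,5)
```

```text
from [0.4918 0.0421 0.1704] 3.041
[-0.0, -0.08, 1.65, 0.001]
[-0.0, -0.08, 1.65, 0.001]
[-0.0, -0.08, 1.65, 0.001]
[-0.0, -0.08, 1.65, 0.001]
[-0.0, -0.08, 1.65, 0.001]
```

>>> carry_out:
  increments: [2.49,0,-0.1,1.4,0,2.49,0,-0.1,1.4,0,2.49,0,-0.1,1.4,0,2.49,0,-0.1,0.8,0,2.49,0,0,0.5,0]

```text
clock: 31.75
eef_pos: [0.4908, 0.036, 0.1149]
tool_rot: [0.052, 0.999, 0.014, -0.001]
ft_force: [-0.1, -0.3, -1.1]
grip_width: 0.0254
grasp_force: 32.0
```

Run:
```python
from h import *
bot.camera("wrist");plan([.4916,.0412,.0775],3.04,5)
```

```text
from [0.4906 0.0361 0.1146] 3.037
[-0.01, 0.08, 0.75, -0.001]
[-0.01, 0.08, 0.75, -0.001]
[-0.01, 0.08, 0.75, -0.001]
[-0.01, 0.08, 0.75, -0.001]
[-0.01, 0.08, 0.75, -0.001]
```

>>> carry_out:
  increments: [2.49,-0.05,0.25,0.3,0,2.49,-0.03,0.15,0.8,0,2.49,0,0,1.1,0,2.49,0,0,0.8,0,2.49,0,0,0.4,0]

```text
clock: 32.42
eef_pos: [0.4918, 0.0413, 0.0809]
tool_rot: [0.052, 0.999, 0.014, -0.001]
ft_force: [0.3, 1.1, -1.7]
grip_width: 0.0255
grasp_force: 32.0
```

Run:
```python
from h import *
bot.camera("wrist");plan([.4916,.0414,.0762],3.04,3)
```

```text
from [0.4917 0.0413 0.0807] 3.038
[0.0, -0.0, 0.15, -0.001]
[0.0, -0.0, 0.15, -0.001]
[0.0, -0.0, 0.15, -0.001]
```

>>> carry_out:
  increments: [2.49,0,0,0.15,0,2.49,0,0,0.15,0,2.49,0,0,0.1,0,2.49,0,0,0.06,0,2.49,0,0,0.03,0]

```text
clock: 33.1
eef_pos: [0.4924, 0.0415, 0.0769]
tool_rot: [0.052, 0.999, 0.014, -0.0]
ft_force: [0.8, -0.0, -0.8]
grip_width: 0.0259
grasp_force: 32.0
```

>>> carry_out:
  increments: [2.49,0,0,0.05,0,2.49,0,0,0.05,0,2.49,0,0,0.03,0,2.49,0,0,0,0,2.49,0,0,0,0]

```text
clock: 33.72
eef_pos: [0.4924, 0.0415, 0.0758]
tool_rot: [0.052, 0.999, 0.014, -0.0]
ft_force: [-0.6, 0.4, 1.5]
grip_width: 0.0256
grasp_force: 32.4
```

Contact is reached (fz rose by about 2.5 N), so I release gently and withdraw.

>>> carry_out:
  increments: [2.53,0,0,0.02,0,2.57,0,0,0,0,2.65,0,0,0,0,2.9,0,0,0,0,4.2,0,0,0,0]

```text
clock: 34.35
eef_pos: [0.4923, 0.0415, 0.0752]
tool_rot: [0.052, 0.999, 0.014, -0.0]
ft_force: [-0.7, 0.5, -0.0]
grip_width: 0.0417
grasp_force: 0.0
```

>>> carry_out:
  increments: [4.8,0,0,-0.3,0,4.8,0,0,-1.5,0,4.8,0,0,-3,0,4.8,0,0,-4,0,4.8,0,0,-3,0]

```text
clock: 34.98
eef_pos: [0.4929, 0.0381, 0.1963]
tool_rot: [0.052, 0.999, 0.014, 0.001]
ft_force: [0.6, 0.1, 0.3]
grip_width: 0.0482
grasp_force: 0.0
```

Run:
```python
from h import *
p=bot.camera("wrist");handle(blue(p,(.49,.04),.09,.075,.13),None);o=bot.get_obs();print(o["eef_pos"],o["grip_width"])
q=bot.camera("scene")
print([(np.round(w(q,d["xyz"]),3).tolist(),round(d["p"],2)) for n in["probe","probe_tip"] for d in bot.place_of(q,n)[:2]])
cv2.imwrite("pics/end.png",np.hstack([cv2.resize(p["pixels"],(400,300)),cv2.resize(q["pixels"],(400,300))]))
```

```text
handle 3422 (array([491.6,  42. ]), array([ 25.2, 108.9]), 83.8) z 0.088 dz/dx 0.002
[0.4949363  0.03818408 0.20021871] 0.04775146290472899
[([0.142, 0.24, 0.017], 0.93), ([0.489, 0.037, 0.075], 0.64), ([0.626, 0.024, 0.033], 0.98), ([0.258, 0.393, 0.022], 0.62)]
```

View pics/end.png

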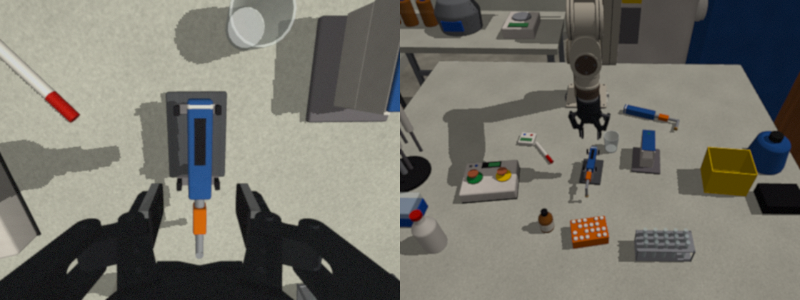

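The probe lies level in the rest, tip down, the hand is clear, and everything else is where it was.

```bash
python3 -c "from workcell import bot;print(bot.job_done())"
```

```text
the job is handed in; nothing more can be done
None
```

The job is handed in after about 35 s of robot time: the probe was drawn and laid in the rest, touched to the green then the yellow pad at about 5 mm for over a second each, and laid back level in the rest, with grip readings no higher than 32.4 N.

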